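# Open the clamshell test socket and hold its lid up

## Task

Open the chip test socket on the green circuit board: take the yellow tab, pull the spring latch sideways to the left (seen from the robot) until its hooks are free, and only then, without letting go, lift the hinged lid with its heat sink to about 45 degrees. Finish while still holding the lid there by the tab, steady, because it falls shut if it is let go. Do not force the lid against the latch, do not let it slam, and leave the chip in its pocket and the things lying around where they are.

Things in the scene. Friction and masses are not known exactly. Their poses are not given: they have to be found in the camera images.
- board: Fixed: green circuit board on a black foam bed, 300 (x) x 360 (y) mm; the board's face is 28 mm above the table. Origin: centre of the underside, on the table. Its x axis points away from the robot (turned by up to 0.4 rad), y to the left, z up. Connectors on it reach 41 mm above the table, an upright plate at its left edge 55 mm.
- socket: Fixed test socket in the board's middle: black base 100 x 96 x 24 mm, axes as the board's; origin at its underside's centre, 28 mm above the table at the board's x = y = 0. Aluminium lid on it, 100 (x) x 94 (y) x 10 mm, hinged at the far (+x) side, with a black finned heat sink whose top is 89 mm above the table and whose front is 36 mm behind the tab's middle.
- latch_tab (a point): Grip point in the middle of the width and thickness of the latch's upright yellow tab: 10 mm thick along the board's y, 18 mm wide along x, 38 mm tall, 61 to 99 mm above the table; 13 mm below its top, 25 mm above the steel bar that carries it. At (-58, 0, 86) mm in the board's frame when shut and at rest. Pinch it from above, fingers left and right: 50 mm is clear there. Moves with latch and lid.
- latch (a joint): Travel of the spring latch along the board's +y (to the left seen from the robot), m: 0 at rest, 0.012 at its stop. The spring pulls it back with 4 N at rest, 7 N at the stop. Its two hooks sit under steel strikers on the socket's front with 1.5 mm of upward play and come free after 6 mm of travel: pull 9 to 11 mm. Once the lid is up, the latch need not stay pulled.
- lid (a joint): Angle of the lid about its hinge, rad: 0 shut, positive as the near edge rises, 1.2 at its stop; 45 degrees is 0.785. Lid, heat sink and latch weigh 0.35 to 0.55 kg; a lift of 2 to 4 N at the tab carries them. The hinge is free: nothing but the hand holds the lid up.
- lid_hinge (a point): Fixed point on the hinge axis, midway along it, at (56, 0, 56) mm in the board's frame. The axis runs along the board's y. With the lid shut the tab's grip point is 114 mm in front of it (-x) and 30 mm above it; it goes round the axis as the lid is raised. The tab may turn between the fingers if they stay upright.
- chip: Loose square chip package, 40 x 40 x 4 mm, green with a metal cap, lying in the socket's pocket under the lid, hidden until the lid is up. Origin: centre of its underside, 38 mm above the table.
- pin_box: Bystander: open clear plastic box with dividers, 110 x 80 x 26 mm, left of the board. Origin: centre of the underside.
- fan_cooler: Bystander: square heat sink with a black fan, 70 x 70 x 45 mm, right of the board. Origin: centre of the underside.
- driver: Bystander: screwdriver with a blue handle, about 200 mm long, lying on the table between the robot and the board. Origin: underside, middle of its length.

How it is judged:
By the outcome, as a careful person would: the job done as asked, in the order asked, and still so for the second after the job is handed in, while the arm keeps its last pose, push and grip.
It also fails if it takes over 35 s, if anything falls off the work surface, if the arm or the gripper's body presses on something with over 40 N, if the wrist force passes 120 N, or if a joint passes its speed limit or range.

## Robot

A 6-joint arm with a two-finger parallel gripper is mounted at the origin on the work surface. World frame = base frame: x ahead of the robot, y to its left, z up, the work surface at z = 0. Lengths are in m, angles in degrees, forces in N, time in s.
With the tool pointing down it reaches from about 0.4 to 0.825 m from the base axis. Payload 7 kg.
Tool frame: the origin (TCP) lies on the centre line of the jaws, within the pads' length; the fingertips stand 11 mm ahead of it and the grasp point (between the pads) lies 8 mm behind it; z points along the fingers, y is the line along which they close (so a half turn about z gives the same grasp; the last joint's range is limited). The gripper opens to 88 mm and grips with 3 to 60 N. Pads are 19 mm wide; open, the fingers measure 130 mm over their backs; the gripper's body (78 mm by 193 mm) begins 47 mm behind the grasp point.
Start: joints at [79.704, 20.546, 0.682, 0, -70.136, -16.507], TCP at [0.304, 0.602, 0.238] pointing down, gripper open.
Joint ranges: [-176.03, 176.03], [-82.01, 121.73], [-58.28, 71.71], [-173.87, 95.51], [-174.79, -0.11], [-173.66, 173.66]. Speed limits (degrees/s): [136.94, 136.94, 172.46, 180, 180, 180].

## Interface

Orientations are given as [roll, pitch, yaw] about the fixed x, y, z axes, in that order (R = Rz(yaw) Ry(pitch) Rx(roll)).
In Python, from plant import r, capture, camera_model, job gives the robot as it stands.
- The arm moves only by the tool drive_tool, never from a script. Its argument "increments" is a list that holds one entry, the list of rows, each a list of 5 numbers: the gripper's target within -1 to 1 (fully open at 1, half-way at 0, shut at -1), then the shift along the tool's x, y, z scaled (see below), then the turn about the tool's z scaled (see below). In form: [[[gripper, tx, ty, tz, roll], ...]]. A call has 1 to 5 rows; each row is the pose to reach, as a shift and turn from the pose commanded when the call began, along the tool's axes at that moment, turning the shorter way round; what a row does not reach only later rows make up. The controller multiplies each number of a shift by 120 mm and each number of a turn by 360 degrees. A row lasts 1/8 s, in which the tool goes at most 62.5 mm and 10.7 degrees, less where a joint would pass 70% of its speed; a pose out of reach is approached as far as the arm can. A call with a number of a shift or a turn outside -1 to 1 is refused whole. A call with a gripper value outside its range is refused whole. The fingers move at their own pace and stop on an object; "squeeze" is the grip in N (left out, the last holds). Time passes only in rows, so rows that repeat a pose let the fingers close. It gives the time, the measured TCP pose, the force, the opening and the grip force at its end, in the units of the state.
- r.get_state(): the state, without advancing time (a new reading comes with each control period).
- capture(name): name is "scene" or "top" or "wrist"; returns the picture (480x640x3 uint8, red, green, blue); there is no depth.
- camera_model(name): a dict with "camera_matrix" (3x3 intrinsics, pixels), "rvec" (rotation vector, rad) and "tvec" (3), from world to camera coordinates, as OpenCV has them. Camera axes: x right, y down, z forward; pixel columns grow to the right and rows downward; lengths in m; the calibration is good to about 2 mm. A picture is of the moment at which its call begins: read the wrist's pose just before it. camera_model takes no time and is no camera call; for the wrist camera it gives the pose at the moment of the call.
- job.close_job(): hands the job in; it is judged then, once.
The state is a dict: "time_s": time; "joints": joint angles; "qd": joint speeds; "joint_torque": joint torques, N m; "tcp_pos": TCP position; "eef_rot": TCP orientation; "contact_force": force on the tool from outside, world axes, zero at the start; "moment": the same for the moment, N m; "gripper_width": finger opening in m; "gripper_force": force on a finger pad.
Only numpy, scipy, OpenCV 4.12 (cv2) and the standard library are available. Lean on these libraries where they do the work, as an engineer would, in place of code of your own. Each camera call takes 0.05 s, during which the arm holds its last target. There are 200 camera calls.

## Working session

There is one attempt and no reset: what is moved stays moved. The work goes in short steps, Python scripts to look and compute and a tool call to move; the robot and the scene stay as the last step left them, time stands still between calls to the robot, and variables do not carry over. Pictures are saved under pics/ and viewed, at most 10 in all, crops included, and the job is handed in when it is done.

Besides the shell and the picture viewer there is one more tool, called after "Emit:" as name(argument=value, ...) on one line, values as JSON. drive_tool: Moves the arm, as the interface text tells. Its arguments: {"type":"object","properties":{"increments":{"type":"array"},"squeeze":{"type":"number"}},"required":["increments"]}

```bash
mkdir -p pics
cat > h.py <<'E'
import numpy as np,cv2
from plant import r,capture,camera_model,job
def save(n,f):
    m=camera_model(n);im=capture(n);cv2.imwrite(f,im[:,:,::-1]);return im,m
def ray(m,uv,z):
    K=np.array(m["camera_matrix"],float);R=cv2.Rodrigues(np.array(m["rvec"],float))[0];t=np.array(m["tvec"],float).ravel()
    c=-R.T@t;d=R.T@np.linalg.inv(K)@np.array([uv[0],uv[1],1.]);return c+d*(z-c[2])/d[2]
def proj(m,P):
    return cv2.projectPoints(np.array(P,float).reshape(-1,3),np.array(m["rvec"],float),np.array(m["tvec"],float),np.array(m["camera_matrix"],float),None)[0].reshape(-1,2)
E
python3 - <<'E'
from h import *
s=r.get_state();print(s)
im,m=save("top","pics/top1.png")
h=cv2.cvtColor(im,cv2.COLOR_RGB2HSV)
y=cv2.inRange(h,(20,120,100),(35,255,255));n,l,st,c=cv2.connectedComponentsWithStats(y)
for i in range(1,n):
    if st[i,4]>15:print(st[i],c[i],ray(m,c[i],.099))
im,m=save("scene","pics/scene1.png")
E
```

```text
{'time_s': 0.0, 'joints': array([ 7.97015166e+01,  2.05901164e+01,  6.34731217e-01, -2.07248060e-02,
       -7.01351707e+01, -1.65069021e+01]), 'qd': array([-0.09837189,  0.11896027, -0.02643296, -0.09627023, -0.02516276,
       -0.00906305]), 'joint_torque': array([ 1.89504637e-03, -5.82719493e+01,  2.93047714e+01,  6.99716493e+00,
        7.00741162e-03, -1.53486058e-04]), 'tcp_pos': array([0.30420744, 0.60204591, 0.23664292]), 'eef_rot': array([ 1.79907640e+02, -7.05245516e-03, -2.68124375e+01]), 'contact_force': array([ 0.16206375, -0.68576498, -0.64256304]), 'moment': array([ 0.0150551 , -0.04735479,  0.01300112]), 'gripper_force': 0.0, 'gripper_width': 0.08761276430222391}
[325 148   7   4  17] [327.94117647 149.17647059] [0.77340797 0.06001689 0.099     ]
[322 152   9  18  49] [326.04081633 161.3877551 ] [0.74561079 0.06455156 0.099     ]
[307 154  12  20  70] [313.05714286 162.84285714] [0.74259578 0.0932568  0.099     ]
[289 160   7   4  17] [292.         161.47058824] [0.74618342 0.13974788 0.099     ]
[271 166   7   4  17] [273.82352941 167.58823529] [0.73270865 0.17987352
[... 314 characters left out ...]
.67626839 0.07030577 0.099     ]
[217 191   6  12  24] [219.41666667 196.33333333] [0.6692955  0.29881187 0.099     ]
[237 211   9  19  46] [241.17391304 220.19565217] [0.61594815 0.25058868 0.099     ]
[343 210  10  20  72] [347.63888889 220.29166667] [0.61345029 0.01914463 0.099     ]
[331 215  10  19  71] [335.45070423 224.56338028] [0.60432568 0.04576305 0.099     ]
[228 222   5  11  25] [230.12 227.04] [0.60114581 0.27441744 0.099     ]
[292 231   7   9  43] [294.48837209 235.        ] [0.58235543 0.13476403 0.099     ]
[248 245   9  18  51] [252.43137255 253.60784314] [0.54282217 0.22551178 0.099     ]
[237 251   7  17  36] [240.41666667 259.52777778] [0.53029668 0.25126007 0.099     ]
```

View pics/top1.png

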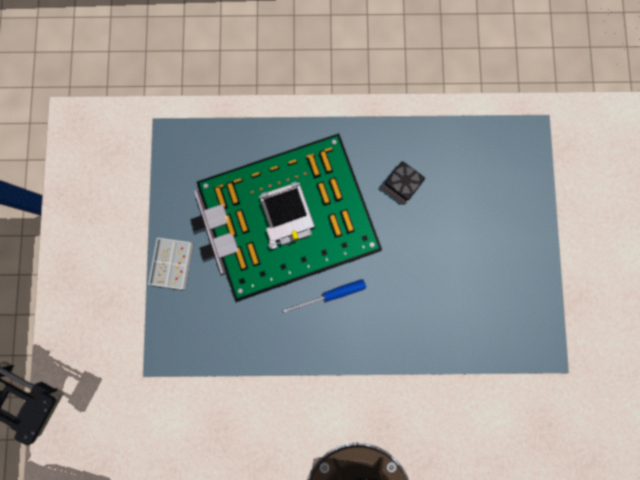

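View pics/scene1.png

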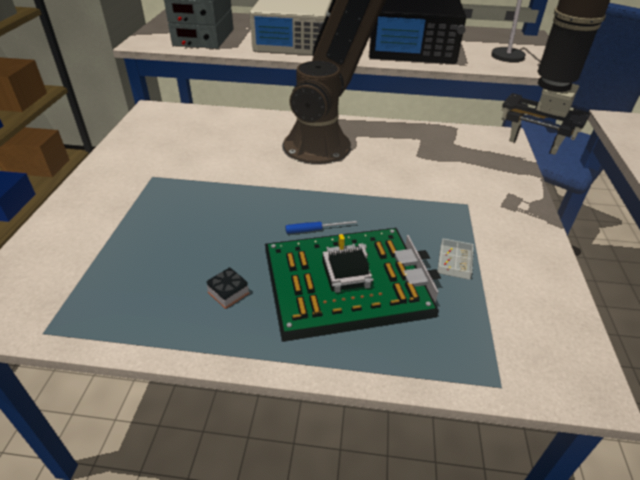

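The top view shows the board turned about 20°, with the yellow tab at about (294,235). The driver is in front of the board at (325,295), and the upright plate is at the board's left edge. The scene view agrees. Next I'll compute the board pose.

Run:
```python
from h import *
im=cv2.imread("pics/top1.png");m=camera_model("top")
h=cv2.cvtColor(im,cv2.COLOR_BGR2HSV);g=cv2.inRange(h,(45,120,50),(85,255,255))
g=cv2.morphologyEx(g,cv2.MORPH_OPEN,np.ones((3,3)))
p=np.argwhere(g)[:,::-1]
w=np.array([ray(m,q,.028)[:2] for q in p],np.float32)
(c,sz,a)=cv2.minAreaRect(w);print(c,sz,a)
t=ray(m,(294.5,235),.095);print(t)
for a0 in (a,a-90):
    if abs(a0)<30:
        A=np.radians(a0);R=np.array([[np.cos(A),-np.sin(A)],[np.sin(A),np.cos(A)]])
        print(a0,R@[-.058,0]+c, R@[.056,0]+c)
```

```text
(0.6392500400543213, 0.15351469814777374) (0.2888401746749878, 0.3487120568752289) 18.808500289916992
[0.58287245 0.13495807 0.095     ]
18.808500289916992 [0.58434716 0.13481514] [0.69225972 0.17156944]
```

Emit:
drive_tool(increments=[[[1,0.4,0.25,0,0],[1,0.8,0.5,0,0],[1,0.96,0.605,0,0]]], squeeze=25)

```text
time_s: 0.48
tcp_pos: [0.3754, 0.4833, 0.2375]
eef_rot: [180.0, 0.0, -26.9]
contact_force: [-0.3, 1.4, 0.1]
gripper_width: 0.0878
gripper_force: 0.0
```

Emit:
drive_tool(increments=[[[1,0.4,0.25,0,0],[1,0.8,0.5,0,0],[1,0.96,0.605,0,0]]])

```text
time_s: 0.85
tcp_pos: [0.4454, 0.3669, 0.2375]
eef_rot: [180.0, 0.0, -26.9]
contact_force: [0.8, 0.3, 0.2]
gripper_width: 0.0876
gripper_force: 0.0
```

Emit:
drive_tool(increments=[[[1,0.4,0.25,0,0],[1,0.8,0.5,0,0],[1,0.96,0.605,0,0]]])

```text
time_s: 1.23
tcp_pos: [0.5156, 0.2505, 0.2374]
eef_rot: [180.0, 0.0, -26.9]
contact_force: [0.1, -0.7, 0.5]
gripper_width: 0.0876
gripper_force: 0.0
```

Emit:
drive_tool(increments=[[[1,0.4,0.25,0,-0.025],[1,0.8,0.5,0,-0.05],[1,0.96,0.605,0,-0.075],[1,0.96,0.605,0,-0.1],[1,0.96,0.605,0,-0.127]]])

```text
time_s: 1.85
tcp_pos: [0.585, 0.1355, 0.2371]
eef_rot: [-180.0, 0.0, 19.2]
contact_force: [-0.7, -0.4, -0.2]
gripper_width: 0.0874
gripper_force: 0.0
```

Emit:
drive_tool(increments=[[[1,0,0,0,0],[1,0,0,0,0]]])

```text
time_s: 2.1
tcp_pos: [0.5847, 0.1358, 0.2374]
eef_rot: [180.0, 0.0, 18.7]
contact_force: [-0.5, 0.5, -0.5]
gripper_width: 0.0875
gripper_force: 0.0
```

Run:
```python
from h import *
s=r.get_state();print(s['time_s'],s['tcp_pos'],s['eef_rot'],s['contact_force'])
im,m=save("wrist","pics/w1.png")
np.savez("w1.npz",K=m["camera_matrix"],rv=m["rvec"],tv=m["tvec"])
print(proj(m,[[.584,.135,.099]]))
h=cv2.cvtColor(im,cv2.COLOR_RGB2HSV)
y=cv2.inRange(h,(20,120,100),(35,255,255));n,l,st,c=cv2.connectedComponentsWithStats(y)
for i in range(1,n):
    if st[i,4]>200:print(st[i],c[i],ray(m,c[i],.099))
```

```text
2.1 [0.58472893 0.13584541 0.23739749] [1.79998696e+02 1.42805453e-02 1.87295909e+01] [-0.47138796  0.45054523 -0.53961716]
[[319.02230159 232.04871645]]
[167  32  23  61 737] [175.52374491  57.47896879] [0.67991868 0.28506208 0.099     ]
[412  32  21  61 785] [420.78726115  59.77834395] [0.73947427 0.10449616 0.099     ]
[445  32  37  61 813] [455.85608856  58.70848708] [0.74890228 0.07904436 0.099     ]
[199  36  16  57 683] [206.89311859  63.7920937 ] [0.6833993  0.26097938 0.099     ]
[177 117  14  51 386] [183.83160622 144.5880829 ] [0.61837218 0.26440799 0.099     ]
[206 117  15  51 589] [213.09847199 141.74872666] [0.62830828 0.24211394 0.099     ]
[409 116  14  52 566] [415.16784452 141.27208481] [0.68205714 0.08485337 0.099     ]
[438 116  16  52 579] [445.54576857 141.31433506] [0.69005199 0.0611837  0.099     ]
[185 199  13  45 363] [191.25895317 223.46280992] [0.55539556 0.24336182 0.099     ]
[214 199  12  45 410] [219.41219512 221.14390244] [0.56531904 0.22054949 0.099     ]
[403 199  14  45 492] [409.67073171 221.10162602] [0.61874411 0.06318657 0.099     ]
[431 198  15  46 500] [438.256 220.584] [0.62718822 0.0397301  0.099     ]
[314 216  12  27 299] [319.48494983 229.29431438] [0.58648746 0.13541681 0.099     ]
[116 285  31  58 785] [126.71464968 313.30318471] [0.45143228 0.28105266 0.099     ]
[489 285  33  58 768] [509.3828125  312.01171875] [ 0.56832292 -0.05936085  0.099     ]
[ 287  354  353   13 3015] [486.67097844 360.99900498] [ 0.51375362 -0.0625087   0.099     ]
```

View pics/w1.png

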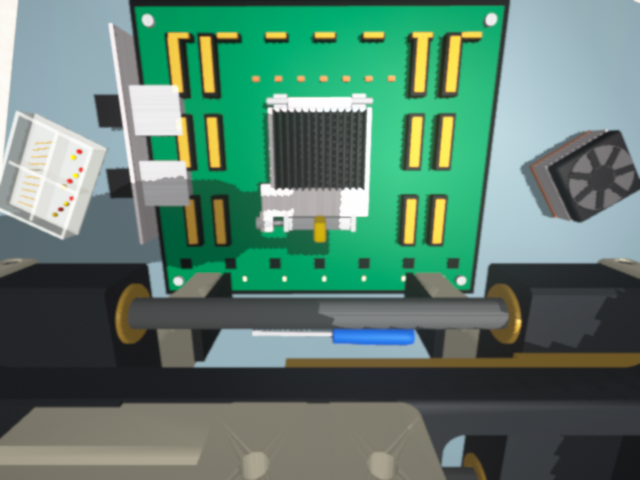

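The wrist view shows the tab at (319,229), centred between the fingers, and the board square to the tool. I'll check the tab along x by projecting its model outline.

Run:
```python
from h import *
z=np.load("w1.npz");m=dict(camera_matrix=z['K'],rvec=z['rv'],tvec=z['tv'])
R=cv2.Rodrigues(z['rv'])[0];print("cam",-R.T@z['tv'].ravel())
A=np.radians(18.8);Q=np.array([[np.cos(A),-np.sin(A)],[np.sin(A),np.cos(A)]])
for x,y in[(.584,.135),(.5865,.1355)]:
  P=[[*(Q@[i,j]+[x,y]),k] for k in(.099,.061) for i in(-.009,.009) for j in(-.005,.005)]
  print(proj(m,P).round(0).tolist())
im=cv2.imread("pics/w1.png");cv2.imwrite("pics/w1c.png",cv2.resize(im[190:270,240:400],None,fx=5,fy=5))
# socket base/board corners check
g=cv2.inRange(cv2.cvtColor(im,cv2.COLOR_BGR2HSV),(45,120,50),(85,255,255))
c=Q@[.058,0]+[.584,.135]
print(proj(m,[[*(Q@[i,j]+c),.028] for i,j in((.15,.18),(.15,-.18),(-.15,-.18),(-.15,.18))]).round(0).tolist())
```

```text
cam [0.64863527 0.15804325 0.38476535]
[[325.0, 242.0], [313.0, 242.0], [325.0, 222.0], [313.0, 222.0], [324.0, 232.0], [314.0, 232.0], [324.0, 214.0], [314.0, 214.0]]
[[325.0, 239.0], [314.0, 239.0], [325.0, 219.0], [314.0, 219.0], [324.0, 229.0], [314.0, 229.0], [324.0, 212.0], [314.0, 212.0]]
[[125.0, -4.0], [513.0, -4.0], [474.0, 295.0], [163.0, 295.0]]
```

View pics/w1c.png

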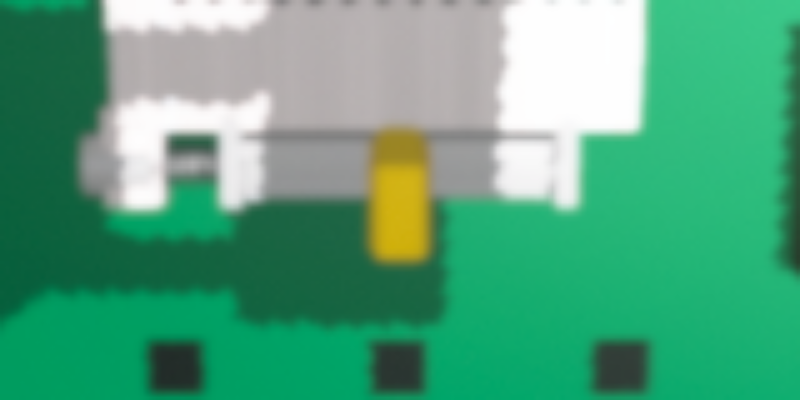

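Emit:
drive_tool(increments=[[[-0.5,-0.008,0.004,0.3,0],[-0.5,-0.008,0.004,0.6,0],[-0.5,-0.008,0.004,0.85,0],[-0.5,-0.008,0.004,0.92,0],[-0.5,-0.008,0.004,0.92,0]]])

```text
time_s: 2.78
tcp_pos: [0.5842, 0.1349, 0.1274]
eef_rot: [180.0, 0.0, 18.9]
contact_force: [0.6, -0.7, 0.2]
gripper_width: 0.0432
gripper_force: 0.0
```

Emit:
drive_tool(increments=[[[-0.5,0,0,0,0]]])

```text
time_s: 2.9
tcp_pos: [0.5848, 0.1351, 0.1286]
eef_rot: [-180.0, -0.1, 18.9]
contact_force: [-0.8, -0.4, -1.0]
gripper_width: 0.0331
gripper_force: 0.0
```

Run:
```python
from h import *
s=r.get_state();print(s['tcp_pos'],s['eef_rot'],s['contact_force'],s['gripper_width'])
im,m=save("wrist","pics/w2.png")
```

```text
[0.58482066 0.13514899 0.12859604] [-1.79990647e+02 -1.25263237e-01  1.89101229e+01] [-0.84783519 -0.40478473 -0.96428357] 0.03314509365506028
```

View pics/w2.png

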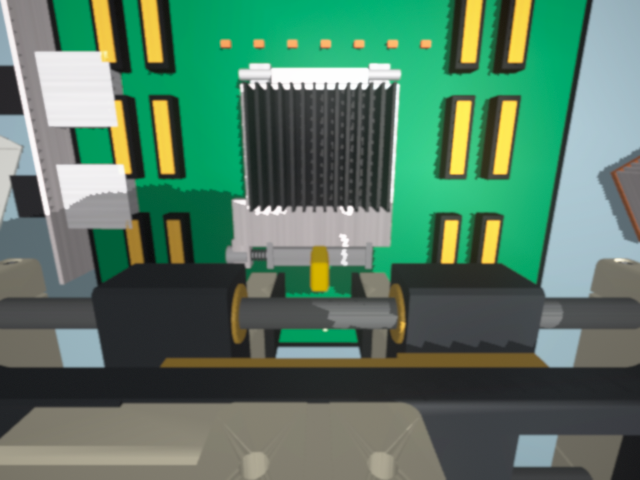

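The wrist view shows the tab at (319,270), centred between the fingers (about 272 and 365). I'll lower and close.

Emit:
drive_tool(increments=[[[-0.5,0,0,0.15,0],[-0.5,0,0,0.3,0],[-0.5,0,0,0.405,0],[-0.5,0,0,0.405,0]]])

```text
time_s: 3.45
tcp_pos: [0.5837, 0.1345, 0.0782]
eef_rot: [180.0, 0.1, 18.9]
contact_force: [0.6, 0.6, 0.7]
gripper_width: 0.0218
gripper_force: 0.0
```

Emit:
drive_tool(increments=[[[-1,0,0,0,0],[-1,0,0,0,0],[-1,0,0,0,0],[-1,0,0,0,0]]], squeeze=25)

```text
time_s: 3.95
tcp_pos: [0.5846, 0.1345, 0.0794]
eef_rot: [180.0, -0.1, 18.9]
contact_force: [2.3, -3.3, 4.8]
gripper_width: 0.01
gripper_force: 25.0
```

Emit:
drive_tool(increments=[[[-1,0,0,0,0],[-1,0,0,0,0]]])

```text
time_s: 4.2
tcp_pos: [0.5846, 0.1347, 0.0793]
eef_rot: [180.0, -0.1, 18.9]
contact_force: [1.4, -3.7, 5.9]
gripper_width: 0.0099
gripper_force: 25.0
```

Emit:
drive_tool(increments=[[[-1,0,-0.02,0,0],[-1,0,-0.04,0,0],[-1,0,-0.06,0,0],[-1,0,-0.083,0,0],[-1,0,-0.083,0,0]]])

```text
time_s: 4.82
tcp_pos: [0.5815, 0.1439, 0.0793]
eef_rot: [180.0, -0.1, 18.9]
contact_force: [3.2, -5.1, 5.4]
gripper_width: 0.0099
gripper_force: 25.0
```

Emit:
drive_tool(increments=[[[-1,0,0,0,0],[-1,0,0,0,0]]])

```text
time_s: 5.08
tcp_pos: [0.5815, 0.1437, 0.0793]
eef_rot: [180.0, -0.1, 18.9]
contact_force: [2.0, -6.4, 5.7]
gripper_width: 0.0103
gripper_force: 25.0
```

Run:
```python
from h import *
s=r.get_state();print(s['tcp_pos'],s['contact_force'],s['gripper_width'])
d=s['tcp_pos'][:2]-[.584,.135];A=np.radians(18.8);print("board dx,dy mm",1000*(d@[np.cos(A),np.sin(A)]),1000*(d@[-np.sin(A),np.cos(A)]))
f=s['contact_force'];print("f along y",f[:2]@[-np.sin(A),np.cos(A)])
im,m=save("wrist","pics/w3.png")
cv2.imwrite("pics/w3c.png",cv2.resize(im[200:400,200:440,::-1],None,fx=3,fy=3))
```

```text
[0.58148163 0.14371984 0.07932701] [ 2.02524676 -6.40870159  5.74658542] 0.01030289581457196
board dx,dy mm 0.42609490918423276 9.06621535150398
f along y -6.719460172450366
```

View pics/w3c.png

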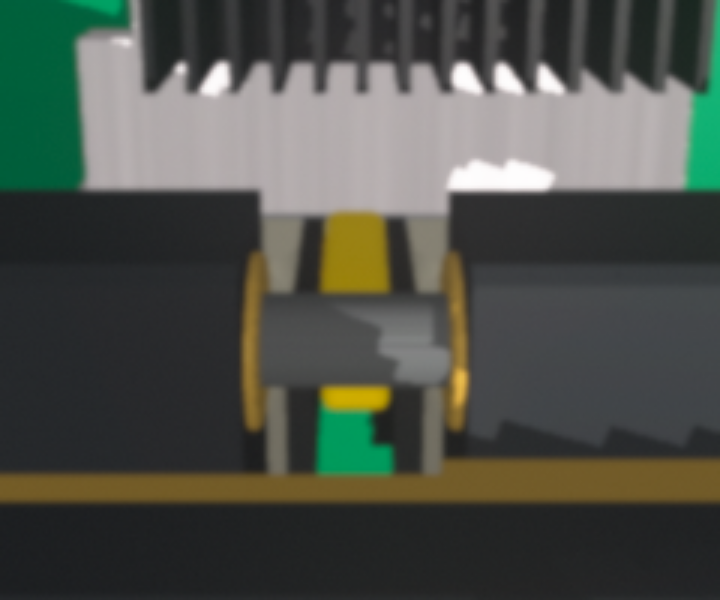

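The latch is pulled about 9.5 mm and the side force of 6.5 N fits the spring. I'll start the lift gently along the arc.

Emit:
drive_tool(increments=[[[-1,0.006,0,-0.02,0],[-1,0.012,0,-0.04,0],[-1,0.018,0,-0.061,0],[-1,0.025,0,-0.082,0],[-1,0.025,0,-0.082,0]]])

```text
time_s: 5.75
tcp_pos: [0.5828, 0.1441, 0.0872]
eef_rot: [180.0, 0.1, 18.9]
contact_force: [4.2, -5.0, -5.7]
gripper_width: 0.0099
gripper_force: 25.0
```

Emit:
drive_tool(increments=[[[-1,0.015,0,-0.04,0],[-1,0.032,0,-0.079,0],[-1,0.05,0,-0.118,0],[-1,0.071,0,-0.156,0],[-1,0.071,0,-0.156,0]]])

```text
time_s: 6.38
tcp_pos: [0.5892, 0.1459, 0.1055]
eef_rot: [179.9, 0.4, 18.9]
contact_force: [-1.0, -7.5, -2.9]
gripper_width: 0.01
gripper_force: 25.0
```

Run:
```python
from h import *
s=r.get_state();print(s['tcp_pos'],s['contact_force'],s['moment'],s['gripper_width'])
im,m=save("wrist","pics/w4.png")
im2,m2=save("scene","pics/s4.png")
a=im[:,:,::-1];b=cv2.resize(im2[200:320,270:430,::-1],(640,480))
cv2.imwrite("pics/c4.png",cv2.resize(np.hstack([a,b]),(800,300)))
```

```text
[0.58917485 0.14594399 0.10551111] [-1.00977953 -7.48682776 -2.91854488] [-2.74574615  0.4684015   0.03801998] 0.010039803479334159
```

View pics/c4.png

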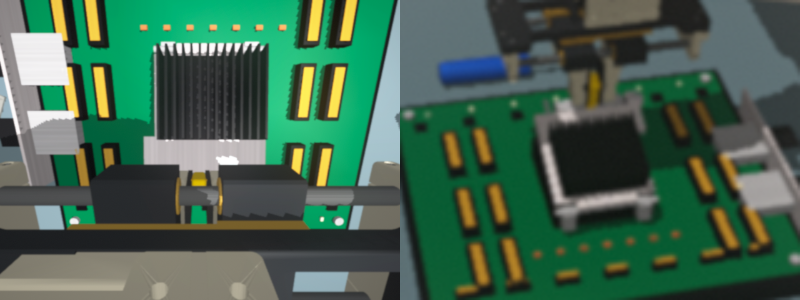

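The lid is rising with the tab: the heat sink is tilting in both views, the grip is intact and the forces are small. I'll continue along the arc.

Emit:
drive_tool(increments=[[[-1,0.022,0,-0.037,0],[-1,0.046,0,-0.073,0],[-1,0.071,0,-0.108,0],[-1,0.098,0,-0.141,0]]])

```text
time_s: 6.98
tcp_pos: [0.5991, 0.1491, 0.122]
eef_rot: [179.9, 0.5, 18.8]
contact_force: [-4.7, -9.2, -0.7]
gripper_width: 0.0098
gripper_force: 25.0
```

Emit:
drive_tool(increments=[[[-1,0.028,0,-0.032,0],[-1,0.058,0,-0.063,0],[-1,0.088,0,-0.093,0],[-1,0.12,0,-0.122,0],[-1,0.12,0,-0.122,0]]])

```text
time_s: 7.6
tcp_pos: [0.6135, 0.154, 0.1374]
eef_rot: [179.9, 0.4, 18.9]
contact_force: [-4.2, -7.1, 2.7]
gripper_width: 0.01
gripper_force: 25.0
```

Emit:
drive_tool(increments=[[[-1,0.033,0,-0.027,0],[-1,0.068,0,-0.053,0],[-1,0.104,0,-0.076,0],[-1,0.14,0,-0.098,0],[-1,0.14,0,-0.098,0]]])

```text
time_s: 8.22
tcp_pos: [0.6301, 0.1597, 0.1497]
eef_rot: [179.9, 0.4, 18.9]
contact_force: [-4.3, -7.7, 3.9]
gripper_width: 0.0098
gripper_force: 25.0
```

Emit:
drive_tool(increments=[[[-1,0,0,0,0],[-1,0,0,0,0],[-1,0,0,0,0],[-1,0,0,0,0]]])

```text
time_s: 8.72
tcp_pos: [0.63, 0.1597, 0.1496]
eef_rot: [179.9, 0.3, 18.9]
contact_force: [-4.2, -8.1, 3.0]
gripper_width: 0.01
gripper_force: 25.0
```

Run:
```python
from h import *
s=r.get_state();print(s['tcp_pos'],s['eef_rot'],s['contact_force'],s['gripper_width'])
A=np.radians(18.8);p=s['tcp_pos'];h=np.array([.584,.135])+.114*np.array([np.cos(A),np.sin(A)])
x=(p[:2]-h)@[np.cos(A),np.sin(A)];z=p[2]+.008-.056
print("r",np.hypot(x,z),"angle",np.degrees(np.arctan2(.030,-.114)-np.arctan2(z,x)),"y",(p[:2]-h)@[-np.sin(A),np.cos(A)])
im,m=save("wrist","pics/w5.png")
im2,m2=save("scene","pics/s5.png")
a=im[:,:,::-1];b=cv2.resize(im2[200:320,270:430,::-1],(640,480))
cv2.imwrite("pics/c5.png",cv2.resize(np.hstack([a,b]),(800,300)))
```

```text
[0.63000805 0.15970688 0.14963891] [179.91501759   0.33450296  18.87905726] [-4.16558205 -8.08929665  2.9624443 ] 0.010014611430688602
r 0.11930951527454861 angle 43.67457559603089 y 0.008561933974626257
```

View pics/c5.png

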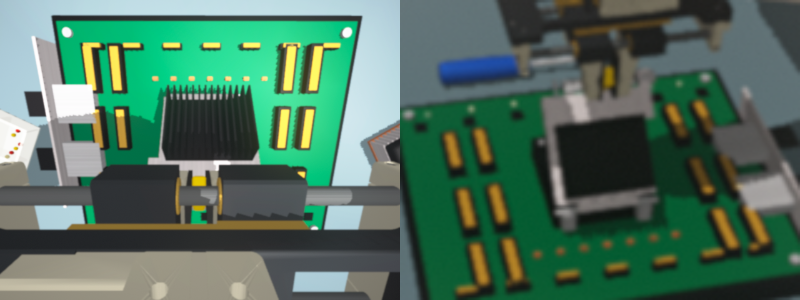

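Emit:
drive_tool(increments=[[[-1,0.009,0,-0.005,0],[-1,0.018,0,-0.01,0],[-1,0.018,0,-0.01,0],[-1,0.018,0,-0.01,0]]])

```text
time_s: 9.32
tcp_pos: [0.6318, 0.1603, 0.1508]
eef_rot: [179.9, 0.4, 18.9]
contact_force: [-4.1, -8.8, 4.5]
gripper_width: 0.0101
gripper_force: 25.0
```

Emit:
drive_tool(increments=[[[-1,0,0,0,0],[-1,0,0,0,0],[-1,0,0,0,0],[-1,0,0,0,0],[-1,0,0,0,0]]])

```text
time_s: 9.95
tcp_pos: [0.6318, 0.1603, 0.1508]
eef_rot: [179.9, 0.4, 18.9]
contact_force: [-5.4, -8.1, 4.5]
gripper_width: 0.0098
gripper_force: 25.0
```

Run:
```python
from h import *
im,m=save("wrist","pics/w6.png");cv2.imwrite("pics/w6c.png",cv2.resize(im[100:370,200:440,::-1],None,fx=2,fy=2))
A=np.radians(18.8);X=np.array([np.cos(A),np.sin(A)]);Y=np.array([-X[1],X[0]]);h=np.array([.584,.135])+.114*X
# heat sink top-front edge: 36 behind tab, z=.089 ; lid front edge approx
for a in(35,40,45,50):
    t=np.radians(a);c,s=np.cos(t),np.sin(t)
    x0,z0=-.078,.033
    print(a,proj(m,[[*(h+X*(x0*c+z0*s)),.056-x0*s+z0*c]]).round(1))
```

```text
35 [[334.6 252.1]]
40 [[335.2 242.3]]
45 [[335.7 231.1]]
50 [[336.2 218.6]]
```

View pics/w6c.png

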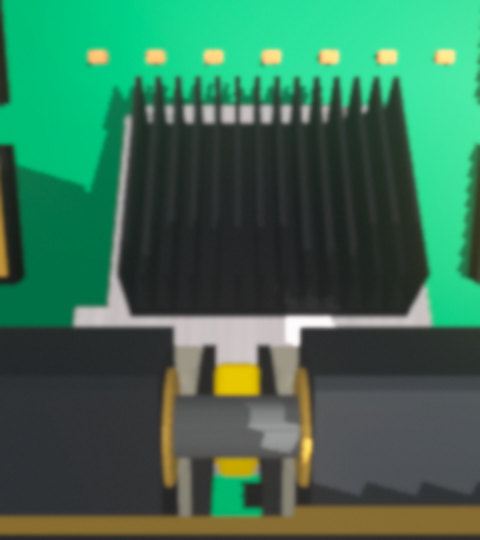

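The fins' top front edge is at row 236, where the model gives about 43 to 45°. The tab is firmly held, the arm is steady and the forces are constant.

```bash
python3 -c "
from plant import job;print(job.close_job())"
```

```text
the job is handed in; nothing more can be done
None
```

I pulled the latch about 9.5 mm to free the hooks, then raised the lid to about 45° (estimated 43–45°) and handed the job in at about 10 s with the lid still held steady by the tab; no verdict was returned.

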